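# Find the socket key that fits the clamp nut

## Robot

A 7-joint arm with a two-finger parallel gripper is mounted at the origin on the work surface. World frame = base frame: x ahead of the robot, y to its left, z up, the work surface at z = 0. Lengths are in mm, angles in rad, forces in N, time in s.
With the tool pointing down it reaches from about 400 to 875 mm from the base axis. Payload 4.4 kg.
Tool frame: the origin (TCP) lies at the very end of the fingers, on their centre line; the grasp point (between the pads) lies 19 mm behind it; z points along the fingers, y is the line along which they close (so a half turn about z gives the same grasp; the last joint's range is limited). The gripper opens to 85 mm and grips with 20 to 120 N. Pads are 22 mm wide; open, the fingers measure 114 mm over their backs; the gripper's body (76 mm by 85 mm) begins 54 mm behind the grasp point. The pads swing forward as they close: fully open they stand 13 mm farther back than shut.
Start: joints at [-1.257, 0.628, 0.038, 1.517, -0.027, 0.996, -0.02], TCP at [240.955, 603.704, 231.313] pointing down, gripper open.
Joint ranges: [-3.06, 3.06], [-0.37, 2.12], [-1.25, 1.32], [0.18, 2.47], [-1.1, 4.24], [0.23, 1.98], [-2.94, 2.94]. Speed limits (rad/s): [2.57, 2.57, 3.14, 3.14, 3.14, 3.14, 3.14].

## Interface

Orientations are given as [roll, pitch, yaw] about the fixed x, y, z axes, in that order (R = Rz(yaw) Ry(pitch) Rx(roll)).
In Python, from cell import ctrl gives the robot as it stands.
- The arm moves only by the tool step_arm, never from a script. Its argument "series" is a list that holds one entry, the list of rows, each a list of 7 numbers: the turn, a rotation vector about the tool's x, y, z as a fraction of full scale, then the shift along the tool's x, y, z as a fraction of full scale, then the closure, from 0 (fully open) to 1 (shut). In form: [[[ax, ay, az, tx, ty, tz, gripper], ...]]. A call has 1 to 12 rows; each row shifts and turns the commanded pose from where the row before left it, along the tool's axes as they then stand; what a row does not reach is not made up. Full scale, the value 1, is 150 mm for a shift and 45 degrees for a turn. A row lasts 1/10 s, in which the tool goes at most 50 mm and 8.59 degrees, less where a joint would pass 70% of its speed; a pose out of reach is approached as far as the arm can. A call with a number of a shift or a turn outside -1 to 1 is refused whole. A call with a gripper value outside its range is refused whole. The fingers move at their own pace and stop on an object; the grip force is fixed at half the most. Time passes only in rows, so rows that do not move let the fingers close. It gives the time, the measured TCP pose, the force, the opening and the grip force at its end, in the units of the state.
- ctrl.read_state(): the state, without advancing time (a new reading comes with each control period).
- ctrl.get_image(name): name is "scene" or "top" or "wrist"; returns a dict with "img" (420x560x3 uint8, red, green, blue), "fx", "fy", "cx", "cy" (pixels), "R" (3x3) and "t" (3): a world point X has camera coordinates R X + t. Camera axes: x right, y down, z forward; pixel columns grow to the right and rows downward; lengths in mm; the calibration is good to about 2 mm. A picture is of the moment at which its call begins. There is no depth.
- ctrl.finish_job(): hands the job in; it is judged then, once.
Trained networks look in a picture, given as the dict that the camera call returned (one of the last four; its "shot" number tells which), for a name from the list of things; names that differ only in an ending like _2 or _b are one class to them, and where a whole thing is asked for, a point or a joint stands for the part that bears it (a point fixed in the world has none). Each returns a list of dicts, best first, with "score" (0 to 1); they miss things now and then, are a little off and sometimes report something else, mostly with a low value. They report only what shows in the picture. A call takes as long as a camera call.
- ctrl.recognise(picture, thing): "centre" ([column, row] in pixels, amid what is visible of it).
The state is a dict: "clock": time; "qpos": joint angles; "qd": joint speeds; "tau": joint torques, N m; "eef_pos": TCP position; "tool_rot": TCP orientation; "force": force on the tool from outside, world axes, zero at the start; "torque": the same for the moment, N m; "width": finger opening in mm; "gripper_force": force on a finger pad.
Only numpy, scipy, OpenCV 4.12 (cv2) and the standard library are available. Lean on these libraries where they do the work, as an engineer would, in place of code of your own. Each camera call takes 0.05 s, during which the arm holds its last target. There are 200 camera calls.

## Task

One of the three loose socket keys fits the brass hex nut on the red washer of the clamp that holds the stone fragment: try them on that nut, and finish while still gripping the key that fits, upright and pushed all the way down over the nut until its rim meets the washer. Keys that do not fit (and any not tried) must stand upright on the bench top, and no key may be toppled; leave the tape measure, the stone finial and the brush where they are.

Things in the scene. Friction and masses are not known exactly. Their poses are not given: they have to be found in the camera images.
- key_blue: loose upright socket key, 95 mm tall, about 0.28 kg, hex bore facing down (its size, unseen, differs by key). Steel hex skirt 42 mm across flats up to height 46, neck to 50, then a blue wing to 95: 36 mm along its x, 16 mm along its y (pinch across y). Origin: centre of the lower rim, z up; two flats of bore and skirt face +x and -x. Which key fits changes from start to start
- key_yellow: loose upright socket key, 95 mm tall, about 0.28 kg, hex bore facing down (its size, unseen, differs by key). Steel hex skirt 42 mm across flats up to height 46, neck to 50, then a yellow wing to 95: 36 mm along its x, 16 mm along its y (pinch across y). Origin: centre of the lower rim, z up; two flats of bore and skirt face +x and -x. Which key fits changes from start to start
- key_grey: loose upright socket key, 95 mm tall, about 0.28 kg, hex bore facing down (its size, unseen, differs by key). Steel hex skirt 42 mm across flats up to height 46, neck to 50, then a grey wing to 95: 36 mm along its x, 16 mm along its y (pinch across y). Origin: centre of the lower rim, z up; two flats of bore and skirt face +x and -x. Which key fits changes from start to start
- nut_seat (a point): centre of the red washer's top face (54 mm across, 42 mm above the bench), on the axis of the nut to fit; z up. A fitting key's origin comes down onto this point: its bore has 1.25 mm clearance at each flat, a lead-in widening it by 2.5 mm a side over the lowest 5 mm, and is 2 mm deeper than the stud. A key that does not fit stops with its rim 7 mm or more above the washer, on the nut's top or the stud's end
- nut_top (a point): centre of the top face of the fixed brass hex nut to fit, 14 mm above the washer. 18, 24 or 30 mm across flats (changes from start to start), top 3 mm stepped in 1.5 mm all round; a 10 mm stud stands through it to 38, 28 or 18 mm above the washer respectively. Two flats face this point's +x and -x (axes parallel to the clamp's)
- clamp: fixed plywood plate, 160 mm (x) by 280 mm (y from -120 to 160), 12 mm thick; origin on the bench straight below the nut, z up. Carries the strap with red washer and nut; at y = 100 mm the clamped stone fragment (100 mm across, top 86 mm above the bench); at x = +-48, y = -88 mm two pads with grey washers that only store two other nuts (stud tops at most 80 mm up)
- tape: bystander: black and lime tape measure, 62 x 34 x 60 mm, origin under its centre
- finial: bystander: small turned stone finial, 76 mm diameter, 70 mm tall, origin under its centre
- brush: bystander: dusting brush lying on the bench along its x, handle to -x

How it is judged:
By the outcome, as a careful person would: the job done as asked, in the order asked, and still so for the second after the job is handed in, while the arm keeps its last pose, push and grip.
It also fails if it takes over 72 s, if anything falls off the work surface, if the arm or the gripper's body presses on something with over 40 N, if the wrist force passes 120 N, or if a joint passes its speed limit or range.

## Working session

There is one attempt and no reset: what is moved stays moved. The work goes in short steps, Python scripts to look and compute and a tool call to move; the robot and the scene stay as the last step left them, time stands still between calls to the robot, and variables do not carry over. Pictures are saved under pics/ and viewed, at most 10 in all, crops included, and the job is handed in when it is done.

Besides the shell and the picture viewer there is one more tool, called after "Call:" as name(argument=value, ...), one argument or row to a line, values as JSON. step_arm: Moves the arm, as the interface text tells. Shift numbers are shares of 150 mm and turn numbers shares of 45 degrees, none past 1 either way. Its arguments: {"type":"object","properties":{"series":{"type":"array","items":{"type":"array","items":{"type":"array","items":{"type":"number","minimum":-1,"maximum":1}}}}},"required":["series"]}

```bash
mkdir -p pics; ls
cat > h.py <<'E'
import numpy as np, cv2
from cell import ctrl
def shot(n,save=None):
    p=ctrl.get_image(n)
    if save: cv2.imwrite('pics/'+save,p['img'][:,:,::-1])
    return p
def onplane(p,px,z):
    R=np.array(p['R']);t=np.array(p['t'])
    d=R.T@np.array([(px[0]-p['cx'])/p['fx'],(px[1]-p['cy'])/p['fy'],1]);c=-R.T@t
    return c+d*(z-c[2])/d[2]
def proj(p,X):
    q=np.array(p['R'])@np.array(X,float)+np.array(p['t']);return [p['fx']*q[0]/q[2]+p['cx'],p['fy']*q[1]/q[2]+p['cy']]
E
python3 - <<'E'
from h import *
s=ctrl.read_state();print({k:np.round(v,3).tolist() for k,v in s.items()})
Z=dict(key_blue=70,key_yellow=70,key_grey=70,nut_top=56,clamp=20,tape=30,finial=35,brush=15)
ims=[]
for n in ('top','scene'):
    p=shot(n,n+'0.png');print(n,np.round(-np.array(p['R']).T@p['t']),p['fx'])
    for k,z in Z.items():
        for r in ctrl.recognise(p,k)[:2]: print(k,np.round(r['score'],2),np.round(r['centre'],1),np.round(onplane(p,r['centre'],z)))
E
```

```text
pics
{'clock': 0.0, 'qpos': [-1.257, 0.629, 0.038, 1.518, -0.027, 0.996, -0.02], 'qd': [-0.0, -0.0, 0.003, 0.001, 0.0, 0.001, -0.001], 'tau': [-0.001, -56.34, 1.226, -19.345, 0.011, 0.011, 0.0], 'eef_pos': [240.713, 603.092, 230.354], 'tool_rot': [-3.14, 0.0, 2.762], 'force': [0.357, -1.136, 0.303], 'torque': [-0.015, 0.007, 0.004], 'gripper_force': 0.0, 'width': 85.704}
top [ 361.  -87. 1512.] 534.8795325033421
key_yellow 0.56 [292.8 199.1] [ 583. -155.   70.]
key_grey 0.67 [268.8 244.8] [456. -93.  70.]
nut_top 0.9 [144.5 196.7] [578. 251.  56.]
nut_top 0.56 [380.1 250.3] [ 451. -397.   56.]
clamp 0.61 [141.8 195. ] [588. 267.  20.]
tape 0.83 [259.8 138.3] [761. -58.  30.]
finial 0.74 [351.  164.4] [ 692. -319.   35.]
brush 0.97 [377.3 253.8] [ 444. -398.   15.]
scene [1081.  524. 1021.] 473.49332889325154
key_blue 0.85 [255.9 170. ] [ 512. -251.   70.]
key_yellow 0.72 [363.9 329.1] [635. 285.  70.]
key_yellow 0.62 [254.4 213.7] [ 615. -127.   70.]
key_grey 0.95 [306.3 198.1] [474. -80.  70.]
nut_top 0.67 [366.9 330.5] [626. 288.  56.]
clamp 0.86 [364.5 330.3] [613. 275.  20.]
tape 0.91 [225.2 266.8] [758. -65.  30.]
tape 0.27 [257.1 173.1] [ 493. -272.   30.]
finial 0.59 [186.5 199. ] [ 710. -314.   35.]
brush 0.92 [241.7 150.1] [ 459. -394.   15.]
```

View pics/top0.png

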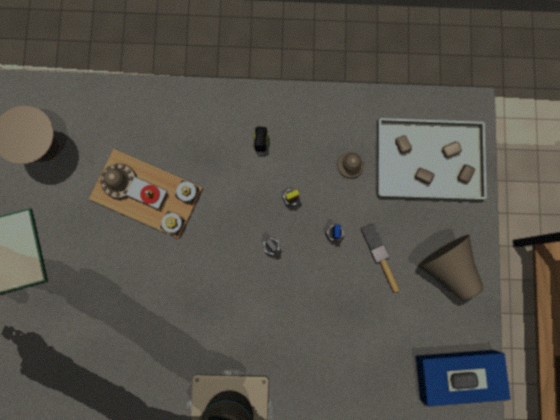

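View pics/scene0.png

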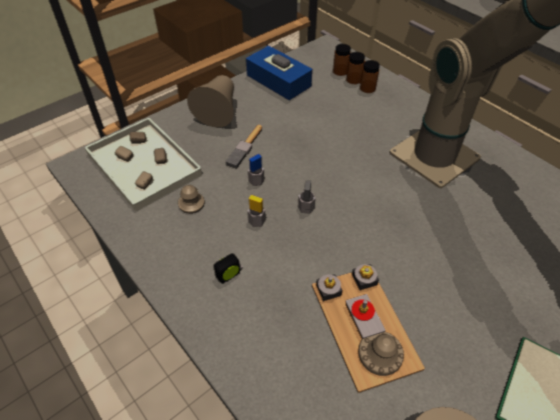

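Top view: red washer near (150,194), fragment (117,178), yellow key (292,196), blue (336,232), grey (271,245); scene view agrees. I'll refine with colour and two views.

```bash
cat >> h.py <<'E'
RNG=dict(red=((0,150,90),(8,255,255)),yellow=((22,150,90),(34,255,255)),blue=((105,140,60),(125,255,255)))
def blob(p,c,near=None,r=60):
    h=cv2.cvtColor(p['img'],cv2.COLOR_RGB2HSV);m=cv2.inRange(h,*[np.array(v) for v in RNG[c]])
    if near is not None:
        k=np.zeros_like(m);cv2.circle(k,tuple(int(v) for v in near),r,255,-1);m&=k
    n,l,s,ce=cv2.connectedComponentsWithStats(m)
    if n<2: return None
    i=1+np.argmax(s[1:,4]);return ce[i],s[i],l==i
def tri(ps,pxs):
    A=[];b=[]
    for p,px in zip(ps,pxs):
        P=np.c_[np.array(p['R']),np.array(p['t'])];u=(px[0]-p['cx'])/p['fx'];v=(px[1]-p['cy'])/p['fy']
        for r in (u*P[2]-P[0],v*P[2]-P[1]): A.append(r[:3]);b.append(-r[3])
    return np.linalg.lstsq(np.array(A),np.array(b),rcond=None)[0]
E
python3 - <<'E'
from h import *
T=shot('top');S=shot('scene');W=shot('wrist','w0.png')
for c,nt,ns in (('red',(150,194),(363,310)),('yellow',(292,196),(255,205)),('blue',(336,232),(256,162))):
    a=blob(T,c,nt,20);b=blob(S,c,ns,20)
    print(c,a and (a[0],a[1]),b and (b[0],b[1]),tri([T,S],[a[0],b[0]]) if a and b else '')
print('grey',tri([T,S],[(271,240),(307,187)]))
R=np.array(W['R']);print('wcam',-R.T@W['t'],R,W['fx'])
for nm,px,z in (('nut',(150,194),42),('frag',(117,178),70),('padA',(186,191),40),('padB',(172,222),40)):print(nm,onplane(T,px,z))
E
```

```text
red (array([149.85279188, 194.16751269]), array([141, 185,  18,  19, 197], dtype=int32)) (array([362.53666667, 310.47333333]), array([352, 300,  23,  21, 300], dtype=int32)) [588.33877105 241.72298497  36.8135617 ]
yellow (array([291.88888889, 194.19444444]), array([286, 190,  13,   9,  72], dtype=int32)) (array([255.27142857, 198.7       ]), array([249, 195,  14,   8,  70], dtype=int32)) [ 592.47565179 -150.91718787   91.68363374]
blue (array([336.84507042, 231.05633803]), array([334, 225,   7,  13,  71], dtype=int32)) (array([254.94117647, 158.2745098 ]), array([250, 155,  11,   8,  51], dtype=int32)) [ 496.92340386 -273.813233     90.07129663]
grey [464.53756609 -95.5122479   95.26081054]
wcam [175.77198591 629.46415882 373.29974937] [[ 3.71309270e-01  9.28509244e-01 -9.79507005e-05]
 [ 8.92576136e-01 -3.56910613e-01  2.75540659e-01]
 [ 2.55807090e-01 -1.02398229e-01 -9.61289413e-01]] 309.758784277322
nut [588.27275268 239.87433253  42.        ]
frag [625.09496451 325.74859452  70.        ]
padA [600.26427628 141.36421309  40.        ]
padB [512.53799498 175.22059455  40.        ]
```

Call:
step_arm(
  series=[
    [[0, 0, 0, -0.254, -0.116, 0, 0.4], [0, 0, 0, -0.254, -0.116, 0, 0.4], [0, 0, 0, -0.254, -0.116, 0, 0.4], [0, 0, 0, -0.254, -0.116, 0, 0.4], [0, 0, 0, -0.254, -0.116, 0, 0.4], [0, 0, 0, -0.254, -0.116, 0, 0.4], [0, 0, 0, -0.254, -0.116, 0, 0.4], [0, 0, 0, -0.254, -0.116, 0, 0.4], [0, 0, 0, -0.254, -0.116, 0, 0.4], [0, 0, 0, -0.254, -0.116, 0, 0.4], [0, 0, 0, -0.254, -0.116, 0, 0.4], [0, 0, 0, -0.254, -0.116, 0, 0.4]],
  ],
)

```text
clock: 2.25
eef_pos: [589.3, 239.0, 231.5]
tool_rot: [3.141, 0.0, 2.762]
force: [-0.4, 0.2, 0.3]
width: 51.2
gripper_force: 0.0
```

Run:
```python
from h import *
s=ctrl.read_state();print(s['clock'],s['eef_pos'],s['tool_rot'],s['width'],s['qpos'])
W=shot('wrist','w1.png');print(proj(W,[588,240,42]))
a=blob(W,'red');print(a[0],a[1],onplane(W,a[0],42))
ys,xs=np.nonzero(a[2]);print(cv2.fitEllipse(cv2.convexHull(np.c_[xs,ys].astype(np.int32))))
import pickle;pickle.dump(W,open('w1.pkl','wb'))
```

```text
2.25 [589.2629748  238.95440726 231.47401698] [3.14124383e+00 1.61614315e-04 2.76177608e+00] 51.18573172047165 [-0.45494993  0.606996    0.04264061  1.5602504  -0.02954214  0.97461213
  0.78764232]
[np.float64(281.97411639529884), np.float64(185.39072324962606)]
[283.56599862 184.6772633 ] [ 259  160   49   49 1447] [587.90894868 241.90252058  42.        ]
((283.1524658203125, 184.05438232421875), (47.80036163330078, 48.222373962402344), 66.9341812133789)
```

View pics/w1.png

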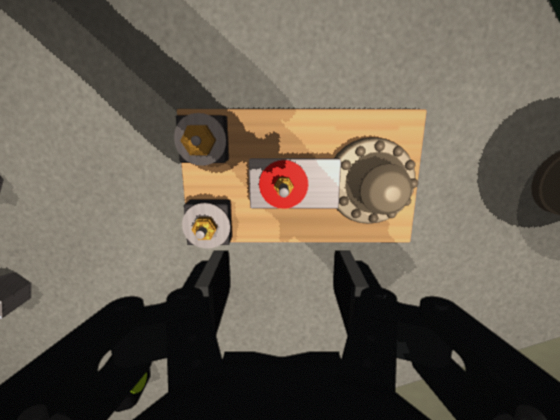

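Wrist view: red washer centre (283,184) with small nut and stud, plate edges nearly level, fragment at right (380,185). Matches the top/scene estimate. On to the keys.

Call:
step_arm(
  series=[
    [[0, 0, 0, -0.053, -0.29, 0, 0.4], [0, 0, 0, -0.053, -0.29, 0, 0.4], [0, 0, 0, -0.053, -0.29, 0, 0.4], [0, 0, 0, -0.053, -0.29, 0, 0.4], [0, 0, 0, -0.053, -0.29, 0, 0.4], [0, 0, 0, -0.053, -0.29, 0, 0.4], [0, 0, 0, -0.053, -0.29, 0, 0.4], [0, 0, 0, -0.053, -0.29, 0, 0.4], [0, 0, 0, -0.053, -0.29, 0, 0.4]],
  ],
)

```text
clock: 3.2
eef_pos: [509.0, -151.3, 231.6]
tool_rot: [3.141, 0.001, 2.762]
force: [1.7, -1.1, -0.8]
width: 51.5
gripper_force: 0.0
```

Run:
```python
from h import *
import pickle
W=pickle.load(open('w1.pkl','rb'))
c=[onplane(W,q,12) for q in ((178,110),(426,110),(411,243),(187,242))]
for i,j in ((0,1),(3,2),(0,3),(1,2)): d=c[j]-c[i];print(np.linalg.norm(d),np.degrees(np.arctan2(d[1],d[0])))
print(np.mean(c,0))
s=ctrl.read_state();print(s['clock'],s['eef_pos'],s['tool_rot'])
W=shot('wrist','w2.png');pickle.dump(W,open('w2.pkl','wb'))
for n,X in (('grey',[464.5,-95.5,95]),('yellow',[592,-151,95]),('blue',[497,-274,95])):
    q=proj(W,X);print(n,q)
    if n!='grey':
        a=blob(W,n,q,40)
        if a: 
            ys,xs=np.nonzero(a[2]);print(a[0],a[1],cv2.minAreaRect(np.c_[xs,ys].astype(np.int32)))
cv2.imwrite('pics/w2.png',cv2.resize(W['img'][:,:,::-1],(800,600),interpolation=cv2.INTER_CUBIC))
```

```text
275.81241805011354 68.20522201716635
280.6929969858766 67.92536433541294
157.58894695198418 -22.96261808294274
158.93596013647056 -21.194407077881344
[596.09249668 260.36975761  12.        ]
3.2 [ 509.04183798 -151.32976665  231.56327452] [3.14140386e+00 6.42027017e-04 2.76199990e+00]
grey [np.float64(322.16561644894955), np.float64(129.4363158724826)]
yellow [np.float64(312.838996154971), np.float64(273.5380373633326)]
[312.65819861 272.63972286] [297 258  32  30 433] ((312.65252685546875, 272.6614990234375), (13.086236953735352, 32.836761474609375), 46.636573791503906)
blue [np.float64(157.94665231247308), np.float64(233.37456869075223)]
[159.88601036 231.39378238] [146 214  33  36 579] ((159.74270629882812, 231.31011962890625), (37.01273727416992, 20.509370803833008), 51.95295715332031)
```

View pics/w2.png

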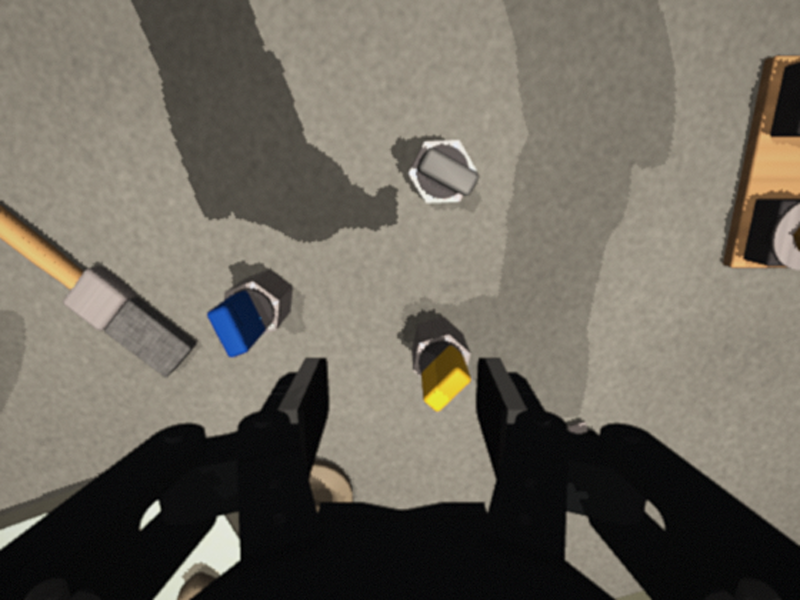

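Run:
```python
from h import *
import pickle
W=pickle.load(open('w2.pkl','rb'));I=W['img'][:,:,::-1]
cs=[cv2.resize(I[y-24:y+24,x-24:x+24],(384,384),interpolation=cv2.INTER_CUBIC) for x,y in ((313,122),(311,266),(172,222))]
o=np.hstack(cs);cv2.imwrite('pics/c2.png',cv2.resize(o,(798,266),interpolation=cv2.INTER_AREA))
```

```text
(no output)
```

View pics/c2.png

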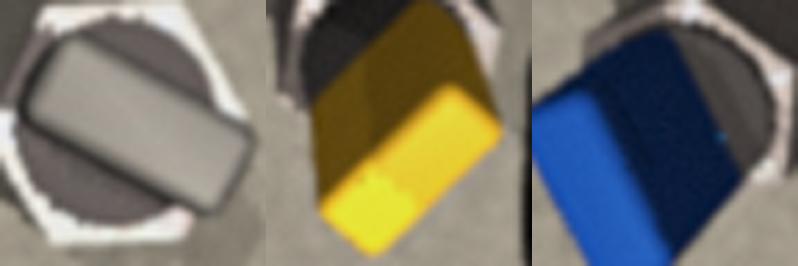

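Crops: grey wing top is a clear rectangle centred at (140,123) of its crop; yellow and blue top faces are the bright ones.

Run:
```python
from h import *
import pickle
W=pickle.load(open('w2.pkl','rb'))
def top(cs,o):
    c=[onplane(W,(o[0]-24+x/5.54-.5,o[1]-24+y/5.54-.5),95) for x,y in cs]
    for i in range(4): d=c[(i+1)%4]-c[i];print(round(np.linalg.norm(d),1),round(np.degrees(np.arctan2(d[1],d[0]))%180,1),end=' | ')
    print(np.mean(c,0))
top([(70,38),(252,135),(208,213),(28,108)],(313,122))
top([(190,85),(235,128),(110,257),(53,210)],(311,266))
m=cv2.cvtColor(W['img'],cv2.COLOR_RGB2HSV);k=(cv2.inRange(m,np.array((100,120,110)),np.array((125,255,255))))
k[:200]=0;k[260:]=0;k[:,:130]=0;k[:,190:]=0
r=cv2.minAreaRect(cv2.findNonZero(k));b=cv2.boxPoints(r)
c=[onplane(W,q,95) for q in b]
print(r,[ (round(np.linalg.norm(c[(i+1)%4]-c[i]),1),round(np.degrees(np.arctan2(*(c[(i+1)%4]-c[i])[1::-1]))%180,1)) for i in range(4)],np.mean(c,0))
```

```text
32.1 41.6 | 13.5 129.9 | 32.8 39.1 | 12.1 126.6 | [454.28918916 -99.53116105  95.        ]
11.8 23.1 | 33.7 118.2 | 14.2 26.0 | 34.3 114.1 | [ 590.78316846 -150.46788132   95.        ]
((158.9000244140625, 231.80001831054688), (36.224300384521484, 14.310833930969238), 63.43495178222656) [(np.float64(14.3), np.float64(94.5)), (np.float64(34.9), np.float64(178.4)), (np.float64(14.7), np.float64(95.3)), (np.float64(35.2), np.float64(177.7))] [ 496.18615869 -272.42639812   95.        ]
```

Call:
step_arm(
  series=[
    [[0, 0, 0, 0.233, 0.093, 0, 0.45], [0, 0, 0, 0.233, 0.093, 0, 0.45], [0, 0, -0.173, 0, 0, 0.05, 0.45], [0, 0, -0.173, 0, 0, 0.05, 0.45], [0, 0, -0.173, 0, 0, 0.05, 0.45], [0, 0, -0.173, 0, 0, 0.05, 0.45], [0, 0, -0.173, 0, 0, 0.05, 0.45], [0, 0, -0.173, 0, 0, 0.05, 0.45], [0, 0, -0.173, 0, 0, 0.05, 0.45], [0, 0, -0.173, 0, 0, 0.05, 0.45], [0, 0, 0, 0, 0, 0, 0.45]],
  ],
)

```text
clock: 4.35
eef_pos: [454.4, -97.7, 170.7]
tool_rot: [3.14, -0.001, -2.434]
force: [-0.6, -0.2, 0.9]
width: 47.1
gripper_force: 0.0
```

Run:
```python
from h import *
s=ctrl.read_state();print(s['eef_pos'],np.degrees(s['tool_rot']),s['qpos'][6])
W=shot('wrist');import pickle;pickle.dump(W,open('w3.pkl','wb'))
q=proj(W,[454.5,-99.5,95]);print(q)
x,y=[int(v) for v in q]
cv2.imwrite('pics/w3.png',cv2.resize(W['img'][max(0,y-75):y+75,x-100:x+100,::-1],(800,600),interpolation=cv2.INTER_CUBIC));print(x,y)
```

```text
[454.395892   -97.72877659 170.69672043] [ 1.79917396e+02 -3.34480715e-02 -1.39459922e+02] 2.236224490287777
[np.float64(279.23775876195504), np.float64(217.7008446473589)]
279 217
```

View pics/w3.png

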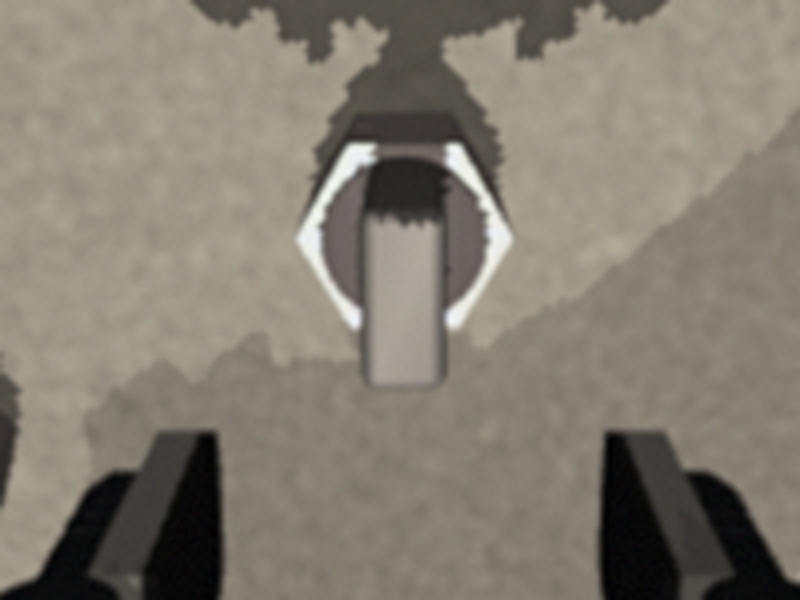

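Close view: grey wing upright and aligned with the fingers, centred at col 405 between fingers (220/603). Descend and grip.

Call:
step_arm(
  series=[
    [[0, 0, 0, 0.007, -0.006, 0.25, 0.45], [0, 0, 0, 0, 0, 0.25, 0.45], [0, 0, 0, 0, 0, 0.18, 0.45], [0, 0, 0, 0, 0, 0.085, 0.45], [0, 0, 0, 0, 0, 0, 0.6], [0, 0, 0, 0, 0, 0, 1], [0, 0, 0, 0, 0, 0, 1], [0, 0, 0, 0, 0, 0, 1], [0, 0, 0, 0, 0, 0, 1], [0, 0, 0, 0, 0, 0, 1]],
  ],
)

```text
clock: 5.4
eef_pos: [455.2, -99.5, 57.3]
tool_rot: [-3.14, 0.001, -2.435]
force: [-0.9, 0.9, 6.4]
width: 15.0
gripper_force: 60.8
```

Call:
step_arm(
  series=[
    [[0, 0, 0, 0, 0, -0.2, 1], [0, 0, 0, 0, 0, -0.27, 1], [0, 0, 0.054, 0, 0, -0.27, 1], [0, 0, 0, -0.234, 0.138, 0, 1], [0, 0, 0, -0.234, 0.138, 0, 1], [0, 0, 0, -0.234, 0.138, 0, 1], [0, 0, 0, -0.234, 0.138, 0, 1], [0, 0, 0, -0.234, 0.138, 0, 1], [0, 0, 0, -0.234, 0.138, 0, 1], [0, 0, 0, -0.234, 0.138, 0, 1], [0, 0, 0, -0.234, 0.138, 0, 1], [0, 0, 0, -0.234, 0.139, 0, 1]],
  ],
)

```text
clock: 6.6
eef_pos: [588.1, 243.3, 167.0]
tool_rot: [3.141, -0.001, -2.477]
force: [-0.1, -0.7, -2.1]
width: 15.5
gripper_force: 59.7
```

Call:
step_arm(
  series=[
    [[0, 0, 0, 0, 0, 0, 1], [0, 0, 0, 0, 0, 0, 1], [0, 0, 0, 0, 0, 0, 1]],
  ],
)

```text
clock: 6.9
eef_pos: [587.7, 240.4, 166.9]
tool_rot: [-3.141, -0.003, -2.478]
force: [0.4, -0.5, -2.8]
width: 15.3
gripper_force: 59.8
```

```bash
cat > chk.py <<'E'
from h import *
import sys
s=ctrl.read_state();print(s['clock'],s['eef_pos'],np.degrees(s['tool_rot']),s['width'],s['force'])
W=shot('wrist');x,y=[int(v) for v in proj(W,[588.2,241.8,80])]
print(x,y,[np.round(proj(W,[588.2,241.8,z]),1) for z in (42,56,80)])
y=max(75,min(y,345))
if len(sys.argv)>1: cv2.imwrite('pics/'+sys.argv[1],cv2.resize(W['img'][y-75:y+75,x-100:x+100,::-1],(800,600),interpolation=cv2.INTER_CUBIC))
E
python3 chk.py w4.png
```

```text
6.9 [587.67208487 240.40638237 166.87456315] [-1.79965623e+02 -1.47202671e-01 -1.41980725e+02] 15.280882874376356 [ 0.37093291 -0.45888817 -2.83301751]
282 216 [array([282.2, 203.7]), array([282.3, 208. ]), array([282.4, 216.4])]
```

View pics/w4.png

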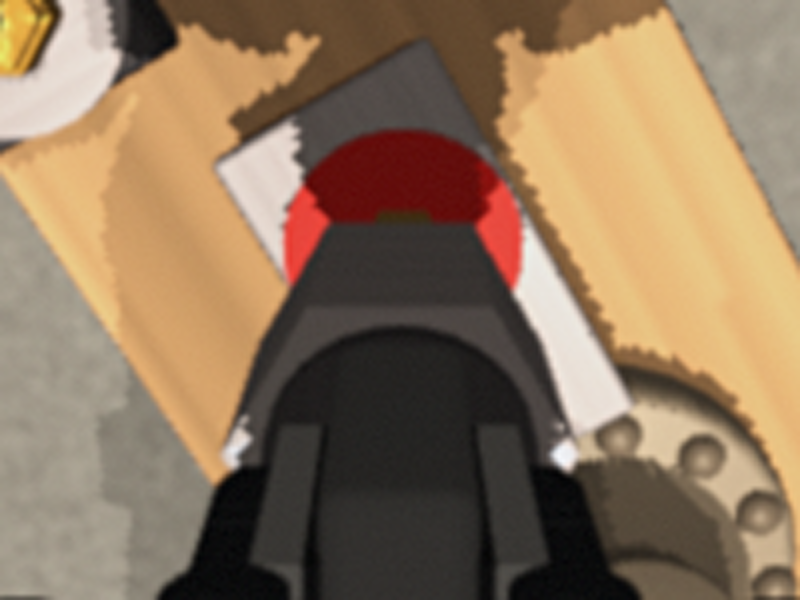

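Washer centre col 404, skirt centre col 404, nut peeks at 403: laterally aligned. Descend gradually.

Call:
step_arm(
  series=[
    [[0, 0, 0, 0, 0, 0.16, 1], [0, 0, 0, 0, 0, 0.1, 1], [0, 0, 0, 0, 0, 0.04, 1], [0, 0, 0, 0, 0, 0.02, 1], [0, 0, 0, 0, 0, 0, 1]],
  ],
)

```text
clock: 7.45
eef_pos: [588.4, 242.0, 119.5]
tool_rot: [3.142, -0.0, -2.477]
force: [0.9, -0.0, -2.3]
width: 15.8
gripper_force: 59.7
```

Call:
step_arm(
  series=[
    [[0, 0, 0, 0, 0, 0.014, 1], [0, 0, 0, 0, 0, 0.014, 1], [0, 0, 0, 0, 0, 0.013, 1], [0, 0, 0, 0, 0, 0, 1]],
  ],
)

```text
clock: 7.85
eef_pos: [589.1, 242.7, 117.2]
tool_rot: [-3.14, 0.003, -2.477]
force: [-4.7, -2.4, 17.7]
width: 14.9
gripper_force: 62.9
```

Contact with rim about 18 mm above the washer: stud end stops it (grey bore too shallow, nut is the 18 mm one). Return grey to its place.

Call:
step_arm(
  series=[
    [[0, 0, 0, 0, 0, -0.07, 1], [0, 0, 0, 0, 0, -0.29, 1], [0, 0, 0, 0.234, -0.138, 0, 1], [0, 0, 0, 0.234, -0.138, 0, 1], [0, 0, 0, 0.234, -0.138, 0, 1], [0, 0, 0, 0.234, -0.138, 0, 1], [0, 0, 0, 0.234, -0.138, 0, 1], [0, 0, 0, 0.234, -0.138, 0, 1], [0, 0, 0, 0.234, -0.138, 0, 1], [0, 0, 0, 0.234, -0.138, 0, 1], [0, 0, 0, 0.234, -0.139, 0, 1], [0, 0, 0, 0, 0, 0, 1]],
  ],
)

```text
clock: 9.05
eef_pos: [451.8, -106.0, 167.6]
tool_rot: [-3.14, -0.004, -2.487]
force: [-0.2, 0.7, -3.0]
width: 15.4
gripper_force: 59.7
```

Call:
step_arm(
  series=[
    [[0, 0, 0, 0, 0, 0.25, 1], [0, 0, 0, 0, 0, 0.25, 1], [0, 0, 0, 0, 0, 0.14, 1], [0, 0, 0, 0, 0, 0.04, 1], [0, 0, 0, 0, 0, 0.02, 1], [0, 0, 0, 0, 0, 0, 1]],
  ],
)

```text
clock: 9.65
eef_pos: [455.6, -99.3, 63.1]
tool_rot: [-3.14, 0.001, -2.477]
force: [-0.2, 1.0, -2.0]
width: 15.4
gripper_force: 59.5
```

Call:
step_arm(
  series=[
    [[0, 0, 0, 0, 0, 0.018, 1], [0, 0, 0, 0, 0, 0.018, 1], [0, 0, 0, 0, 0, 0, 1], [0, 0, 0, 0, 0, 0, 1]],
  ],
)

```text
clock: 10.05
eef_pos: [455.2, -99.5, 57.4]
tool_rot: [-3.141, 0.001, -2.477]
force: [0.7, -0.2, -0.7]
width: 15.5
gripper_force: 59.8
```

Call:
step_arm(
  series=[
    [[0, 0, 0, 0, 0, 0, 0.8], [0, 0, 0, 0, 0, 0, 0.6], [0, 0, 0, 0, 0, 0, 0.45], [0, 0, 0, 0, 0, -0.05, 0.45], [0, 0, 0, 0, 0, -0.22, 0.45], [0, 0, 0, 0, 0, -0.25, 0.45], [0, 0, 0, 0, 0, -0.23, 0.45]],
  ],
)

```text
clock: 10.75
eef_pos: [454.4, -99.3, 171.3]
tool_rot: [3.141, -0.0, -2.477]
force: [1.1, -0.5, 0.1]
width: 46.8
gripper_force: 0.0
```

Call:
step_arm(
  series=[
    [[0, 0, 0, 0.124, -0.269, 0, 0.45], [0, 0, 0, 0.124, -0.269, 0, 0.45], [0, 0, 0, 0.124, -0.269, 0, 0.45], [0, 0, 0, 0.124, -0.269, 0, 0.45], [0, 0, 0.178, 0, 0, 0, 0.45], [0, 0, 0.178, 0, 0, 0, 0.45], [0, 0, 0.178, 0, 0, 0, 0.45], [0, 0, 0.178, 0, 0, 0, 0.45], [0, 0, 0.178, 0, 0, 0, 0.45], [0, 0, 0, 0, 0, 0, 0.45], [0, 0, 0, 0, 0, 0, 0.45]],
  ],
)

```text
clock: 11.85
eef_pos: [495.7, -272.1, 169.8]
tool_rot: [-3.142, 0.0, 3.111]
force: [-0.2, 0.9, 0.2]
width: 47.0
gripper_force: 0.0
```

Run:
```python
from h import *
s=ctrl.read_state();print(s['clock'],s['eef_pos'],np.degrees(s['tool_rot']),s['qpos'][6])
W=shot('wrist');q=proj(W,[496.2,-272.4,95]);x,y=[int(v) for v in q];print(q,x,y)
o=cv2.resize(W['img'][y-75:y+75,x-100:x+100,::-1],(500,375),interpolation=cv2.INTER_CUBIC)
S=shot('scene')['img'][150:240,210:330,::-1]
o=np.hstack([o,cv2.resize(S,(300,375))]);cv2.imwrite('pics/w5.png',o)
```

```text
11.85 [ 495.6795424  -272.08564176  169.83164757] [-1.79998284e+02  3.99959229e-03  1.78246009e+02] 1.9509538863795763
[np.float64(281.21121117962196), np.float64(219.96178248332708)] 281 219
```

View pics/w5.png

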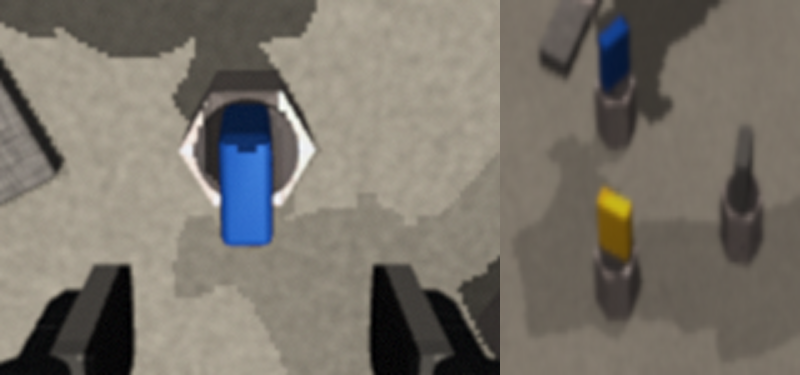

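Blue wing (col 246, rows 142–245) aligned between the fingers; inset shows grey and yellow upright.

Call:
step_arm(
  series=[
    [[0, 0, 0, -0.008, -0.01, 0.25, 0.45], [0, 0, 0, 0, 0, 0.25, 0.45], [0, 0, 0, 0, 0, 0.17, 0.45], [0, 0, 0, 0, 0, 0.08, 0.45], [0, 0, 0, 0, 0, 0, 0.6], [0, 0, 0, 0, 0, 0, 1], [0, 0, 0, 0, 0, 0, 1], [0, 0, 0, 0, 0, 0, 1], [0, 0, 0, 0, 0, 0, 1], [0, 0, 0, 0, 0, 0, 1]],
  ],
)

```text
clock: 12.95
eef_pos: [497.6, -274.2, 58.1]
tool_rot: [-3.141, 0.002, 3.107]
force: [-0.7, 0.6, 5.5]
width: 15.1
gripper_force: 60.6
```

Call:
step_arm(
  series=[
    [[0, 0, 0, 0, 0, -0.2, 1], [0, 0, 0, 0, 0, -0.27, 1], [0, 0, 0.148, 0, 0, -0.27, 1], [0, 0, 0.148, 0, 0, 0, 1], [0, 0, 0.148, 0, 0, 0, 1], [0, 0, 0, 0, 0, 0, 1]],
  ],
)

```text
clock: 13.55
eef_pos: [496.5, -273.6, 168.2]
tool_rot: [-3.141, -0.0, 2.759]
force: [0.0, -0.1, -1.9]
width: 15.3
gripper_force: 59.3
```

Call:
step_arm(
  series=[
    [[0, 0, 0, 0.06, 0.285, 0, 1], [0, 0, 0, 0.06, 0.285, 0, 1], [0, 0, 0, 0.06, 0.285, 0, 1], [0, 0, 0, 0.06, 0.285, 0, 1], [0, 0, 0, 0.06, 0.285, 0, 1], [0, 0, 0, 0.06, 0.285, 0, 1], [0, 0, 0, 0.06, 0.285, 0, 1], [0, 0, 0, 0.06, 0.285, 0, 1], [0, 0, 0, 0.06, 0.285, 0, 1], [0, 0, 0, 0.06, 0.285, 0, 1], [0, 0, 0, 0.06, 0.285, 0, 1], [0, 0, 0, 0.06, 0.28, 0, 1]],
  ],
)

```text
clock: 14.75
eef_pos: [587.6, 243.4, 167.3]
tool_rot: [-3.141, -0.001, 2.762]
force: [0.7, -0.3, -3.1]
width: 15.3
gripper_force: 59.5
```

Call:
step_arm(
  series=[
    [[0, 0, 0, 0, 0, 0, 1], [0, 0, 0, 0, 0, 0, 1], [0, 0, 0, 0, 0, 0, 1], [0, 0, 0, 0, 0, 0, 1]],
  ],
)

```text
clock: 15.15
eef_pos: [588.1, 239.4, 167.8]
tool_rot: [-3.14, -0.0, 2.757]
force: [-0.1, -0.2, -3.7]
width: 15.8
gripper_force: 60.0
```

```bash
python3 chk.py w6.png
```

```text
15.15 [588.12066043 239.41198425 167.79554998] [-1.79915066e+02 -3.68543966e-03  1.57955679e+02] 15.778982291501269 [-0.11322006 -0.24239369 -3.67242638]
284 212 [array([284.3, 200.7]), array([284.4, 204.8]), array([284.7, 213. ])]
```

View pics/w6.png

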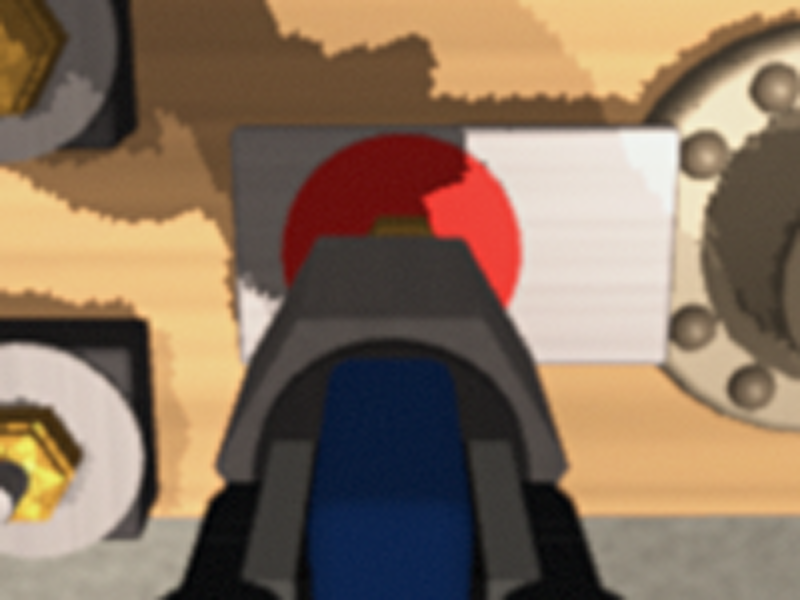

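Skirt centre col 391 vs washer 402: about 2 mm low in y, matching the momentary reading (arm still swaying). Let it settle while descending.

Call:
step_arm(
  series=[
    [[0, 0, 0, 0, 0, 0.1, 1], [0, 0, 0, 0, 0, 0.08, 1], [0, 0, 0, 0, 0, 0, 1], [0, 0, 0, 0, 0, 0, 1], [0, 0, 0, 0, 0, 0, 1], [0, 0, 0, 0, 0, 0, 1]],
  ],
)

```text
clock: 15.8
eef_pos: [588.5, 241.8, 141.6]
tool_rot: [3.141, 0.001, 2.759]
force: [0.1, 1.0, -1.9]
width: 15.2
gripper_force: 59.7
```

```bash
python3 chk.py; python3 -c "
from h import *
for i in range(4):
    shot('wrist');s=ctrl.read_state();print(s['clock'],s['eef_pos'])"
```

```text
15.8 [588.49420737 241.80248963 141.59236864] [1.79952689e+02 4.49453385e-02 1.58060385e+02] 15.202738966967319 [ 0.11250341  0.98931045 -1.88808982]
281 224 [array([281.5, 209.3]), array([281.5, 214.4]), array([281.5, 224.6])]
15.9 [588.30687047 241.76876481 141.44962359]
15.95 [588.26041607 241.79449226 141.40301668]
16.0 [588.18327711 241.71667789 141.29469263]
16.05 [588.13974085 241.73102378 141.22218475]
```

Call:
step_arm(
  series=[
    [[0, 0, 0, 0, 0, 0.06, 1], [0, 0, 0, 0, 0, 0.05, 1], [0, 0, 0, 0, 0, 0.03, 1], [0, 0, 0, 0, 0, 0.02, 1], [0, 0, 0, 0, 0, 0.02, 1], [0, 0, 0, 0, 0, 0, 1], [0, 0, 0, 0, 0, 0, 1]],
  ],
)

```text
clock: 16.75
eef_pos: [588.2, 241.7, 114.1]
tool_rot: [3.141, 0.0, 2.759]
force: [-0.4, -0.3, -2.8]
width: 15.2
gripper_force: 60.0
```

Call:
step_arm(
  series=[
    [[0, 0, 0, 0, 0, 0.014, 1], [0, 0, 0, 0, 0, 0.014, 1], [0, 0, 0, 0, 0, 0, 1]],
  ],
)

```text
clock: 17.05
eef_pos: [587.8, 241.6, 109.5]
tool_rot: [-3.141, -0.0, 2.759]
force: [-0.0, -0.3, -3.7]
width: 15.3
gripper_force: 60.0
```

Free at rim ≈51 mm, already over the nut top. Continue.

Call:
step_arm(
  series=[
    [[0, 0, 0, 0, 0, 0.014, 1], [0, 0, 0, 0, 0, 0.014, 1], [0, 0, 0, 0, 0, 0, 1], [0, 0, 0, 0, 0, 0, 1]],
  ],
)

```text
clock: 17.45
eef_pos: [588.0, 241.6, 105.5]
tool_rot: [-3.141, -0.0, 2.759]
force: [-0.7, 1.6, -2.7]
width: 15.5
gripper_force: 60.0
```

Call:
step_arm(
  series=[
    [[0, 0, 0, 0, 0, 0.014, 1], [0, 0, 0, 0, 0, 0.014, 1], [0, 0, 0, 0, 0, 0.014, 1], [0, 0, 0, 0, 0, 0, 1], [0, 0, 0, 0, 0, 0, 1]],
  ],
)

```text
clock: 17.95
eef_pos: [588.1, 241.7, 100.2]
tool_rot: [3.141, 0.0, 2.759]
force: [-2.4, -0.6, 5.9]
width: 15.1
gripper_force: 61.0
```

Call:
step_arm(
  series=[
    [[0, 0, 0, 0, 0, 0.013, 1], [0, 0, 0, 0, 0, 0.007, 1], [0, 0, 0, 0, 0, 0, 1], [0, 0, 0, 0, 0, 0, 1], [0, 0, 0, 0, 0, 0, 1]],
  ],
)

```text
clock: 18.45
eef_pos: [588.2, 241.8, 100.2]
tool_rot: [3.14, 0.0, 2.759]
force: [-7.8, -1.7, 23.7]
width: 15.3
gripper_force: 64.1
```

```bash
python3 chk.py w7.png; python3 -c "
from h import *
S=shot('scene')['img'][:,:,::-1]
a=cv2.resize(S[260:350,310:430],(400,300),interpolation=cv2.INTER_CUBIC);b=cv2.resize(S[140:230,210:330],(400,300),interpolation=cv2.INTER_CUBIC)
w=cv2.resize(cv2.imread('pics/w7.png'),(400,300));cv2.imwrite('pics/f.png',np.vstack([np.hstack([a,b]),np.hstack([w,w*0])]))"
```

```text
18.45 [588.19453337 241.82019646 100.15084284] [1.79930964e+02 2.76380509e-02 1.58058906e+02] 15.30655221132903 [-7.82057476 -1.6537329  23.73138997]
281 248 [array([281.7, 226.7]), array([281.7, 233.9]), array([281.8, 248.9])]
```

View pics/f.png

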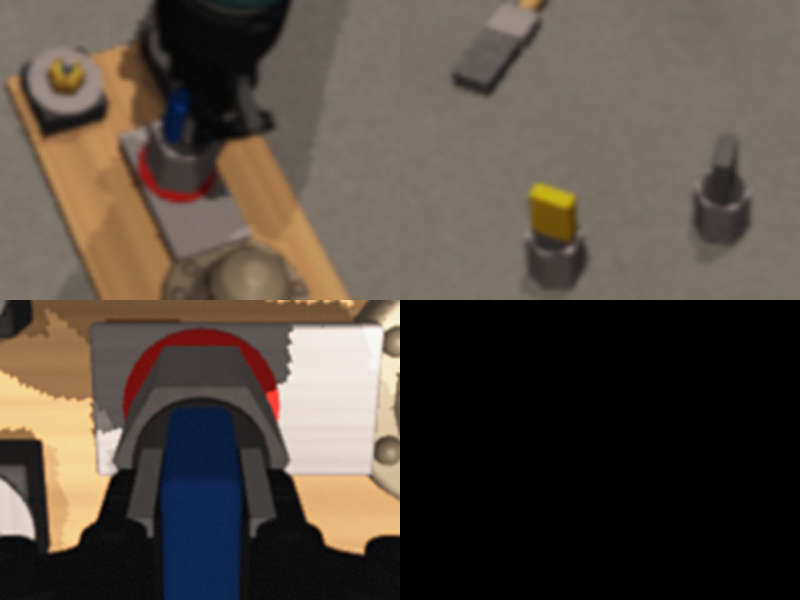

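The picture shows the blue key's skirt sitting flush on the red washer, centred, with yellow and grey upright. Height and 24 N contact agree; handing in.

```bash
python3 -c "
from cell import ctrl;print(ctrl.finish_job())"
```

```text
the job is handed in; nothing more can be done
None
```

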